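Refit the filter on the bench extractor and set its fan selector

TASK

The bench dust extractor has been left running without its filter: turn its selector to the red off mark, and while it is off set the loose filter cassette on the deck, its notch over the orange key, so that it sits fully home. Then turn the selector to the two-dot mark so that it clicks in. Lower the filter without dropping or forcing it, and leave the other things on the bench where they stand.

Things in the scene. Friction and masses are not known exactly. Their poses are not given: they have to be found in the camera images.
- extractor: Bench dust extractor, fixed; blue housing 275 mm long (x), 140 mm wide (y). Origin on the bench under it; x runs from the grey control block in front (x -133 to -1 mm, flat panel 115 mm above the bench) to the filter deck at the rear (x 0 to 140 mm, 85 mm above the bench), y to the left, z up. Filter seat at x 75 mm, selector axis at x -70 mm.
- filter_seat (a point): Middle of the seat at deck height (85 mm above the bench): the cassette's origin lies here when fully home. Axes as the extractor's. Round it stands a square aluminium spigot that enters the cassette's skirt: 100 x 100 mm outside, 14 mm tall, its upper 6 mm stepped in to 94 mm as a lead-in.
- key (a point): Orange key, fixed: middle of its outer end at its top, 14 mm above the deck. It sticks out 13.5 mm from the middle of the spigot's left (+y) side, 16 mm wide, the upper 6 mm 12 mm wide. Axes as the extractor's.
- selector_axis (a point): On the selector's vertical axis, at panel height (115 mm above the bench). Axes as the extractor's. Marks on the panel 59 mm from the axis: red disc (off) to the left (+y), one white dot 45 degrees clockwise of it, two dots straight to the rear (+x), three dots 45 degrees further clockwise.
- two_dot_mark (a point): The two white dots on the panel, straight to the rear (+x) of the selector's axis.
- selector (a joint): Selector angle, rad, clockwise from above. 0: red off mark; 0.785 one dot; 1.571 two dots; 2.356 three dots; stops at -0.06 and 2.42. Starts at one, two or three dots. A spring detent clicks at each mark: resistance about 0.15 N m on leaving a mark, falling to none at the crest half way to the next, where it snaps forward by itself into that mark.
- pointer_tip (a point): Top of the pointer's free end, 34 mm above the panel. Selector: black hub disc 50 mm across, its top 10 mm above the panel, and across it a bar 13 mm wide, from 8 to 34 mm above the panel, reaching 52 mm from the axis at the pointer end (white line) and 22 mm at the tail. It can be pushed from the side with shut fingers.
- cassette: Loose filter cassette, about 0.35 kg: black square frame with white pleats, 116 x 116 x 44 mm, carrying bar on top. Origin: middle of its underside, z up. Its skirt (lowest 16 mm) is hollow, 105 x 105 mm inside, and has one notch, in its +y side, so it goes home one way round only: its axes parallel to the extractor's, +y to +y.
- notch (a point): Foot of the cassette's outer +y face, at the middle of the notch: 22 mm wide, 16 mm tall, open below, marked by an orange patch above it. It passes over the orange key.
- carrying_bar (a point): Middle of the top of the cassette's black carrying bar, 76 mm above its foot. The bar lies along the cassette's y axis: 14 mm wide (x), 76 mm long, 14 mm thick, with an 18 mm gap under it and an end post at each end, 56 mm clear between them. Axes as the cassette's. Made to be pinched across x.
- screw_jar: glass jar of screws with a grey lid, 58 mm across, 75 mm tall, standing on the bench, loose; leave alone. Origin: middle of its underside.
- thinner: grey squeeze bottle with a black nozzle, 39 mm across, 125 mm tall, standing on the bench, loose; leave alone. Origin: middle of its underside.
- tape_measure: yellow and black tape measure standing on edge, 34 x 70 x 62 mm, standing on the bench, loose; leave alone. Origin: middle of its underside.
- glue_red: white squeeze bottle with a red cap, 45 mm across, 155 mm tall, standing on the bench, loose; leave alone. Origin: middle of its underside.

How it is judged:
By the outcome, as a careful person would: the job done as asked, in the order asked, and still so for the second after the job is handed in, with the robot touching nothing.
It also fails if it takes over 70 s, if anything falls off the work surface, if the arm or the gripper's body presses on something with over 40 N, if the wrist force passes 120 N, or if a joint passes its speed limit or range.

ROBOT

A 6-joint arm with a two-finger parallel gripper is mounted at the origin on a cart in front of the work surface, level with it; the furniture and walls round the work are solid. World frame = base frame: x ahead of the robot, y to its left, z up, the work surface at z = 0. Lengths are in m, angles in rad, forces in N, time in s.
With the tool pointing down it reaches from about 0.35 to 0.725 m from the base axis. Payload 6 kg.
Tool frame: the origin (TCP) lies midway between the tips of the shut fingers; the grasp point (between the pads) lies 19 mm behind it; z points along the fingers, y is the line along which they close (so a half turn about z gives the same grasp; the last joint's range is limited). The gripper opens to 85 mm and grips with 20 to 120 N. Pads are 22 mm wide; open, the fingers measure 114 mm over their backs; the gripper's body (76 mm by 85 mm) begins 54 mm behind the grasp point. The pads swing forward as they close: fully open they stand 13 mm farther back than shut.
Start: joints at [1.46, 0.04, 0.085, 0, -1.615, -0.334], TCP at [0.258, 0.542, 0.231] pointing down, gripper open.
Joint ranges: [-2.56, 2.56], [-1.29, 2.01], [-1.08, 1.49], [-3.29, 1.98], [-2.81, -0.18], [-2.99, 2.99]. Speed limits (rad/s): [2.57, 2.57, 3.01, 3.14, 3.14, 3.14].

INTERFACE

Orientations are given as a unit quaternion [x, y, z, w].
In Python, from workcell import r gives the robot as it stands.
- The arm moves only by the shell command python3 jog.py 'ROWS'. ROWS is 1 to 20 rows, parted by semicolons, with the numbers parted by spaces; each row has 5 numbers: dx, dy, dz in fractions of the full range, 1 being 1 m, then a turn about the tool's z in shares of 2 rad (1.0 is 2 rad), then the finger opening in m; each row shifts and turns the commanded pose from where the row before left it, along the tool's axes as they then stand; what a row does not reach is not made up. A row lasts 1/12 s, in which the tool goes at most 0.0417 m and 0.125 rad, less where a joint would pass 70% of its speed; a pose out of reach is approached as far as the arm can. The fingers move at their own pace and stop on an object; the grip force is fixed at half the most. Time passes only in rows, so rows that do not move let the fingers close. It prints the time, the measured TCP pose, the force, the opening and the grip force at its end. Shift and turn numbers lie between -1 and 1, and a call with a number outside is refused. Input that does not fit is refused with a message, and nothing moves.
- r.get_obs(): the state, without advancing time (a new reading comes with each control period).
- r.camera(name): name is "scene" or "top"; returns a dict with "color" (384x512x3 uint8, red, green, blue), "mtx" (3x3 intrinsics, pixels), "rvec" (rotation vector, rad) and "tvec" (3), from world to camera coordinates, as OpenCV has them. Camera axes: x right, y down, z forward; pixel columns grow to the right and rows downward; lengths in m; the calibration is good to about 2 mm. A picture is of the moment at which its call begins. There is no depth.
- r.close_job(): hands the job in; it is judged then, once.
The state is a dict: "time_s": time; "joints": joint angles; "qd": joint speeds; "tau": joint torques, N m; "position": TCP position; "tcp_rot": TCP orientation; "ft_force": force on the tool from outside, world axes, zero at the start; "ft_torque": the same for the moment, N m; "opening": finger opening in m; "grip_force": force on a finger pad.
Only numpy, scipy, OpenCV 4.12 (cv2) and the standard library are available. Lean on these libraries where they do the work, as an engineer would, in place of code of your own. Each camera call takes 0.05 s, during which the arm holds its last target. There are 200 camera calls.

## Working session

There is one attempt and no reset: what is moved stays moved. The work goes in short steps, Python scripts to look and compute and a shell command to move; the robot and the scene stay as the last step left them, time stands still between calls to the robot, and variables do not carry over. Pictures are saved under pics/ and viewed, at most 13 in all, crops included, and the job is handed in when it is done.

```bash
ls; mkdir -p pics; python3 - <<'E'
from workcell import r
import cv2,numpy as np
o=r.get_obs();print(o)
for n in("scene","top"):
    c=r.camera(n);cv2.imwrite(f"pics/{n}0.png",cv2.cvtColor(cv2.resize(c["color"],(768,576),interpolation=cv2.INTER_CUBIC),cv2.COLOR_RGB2BGR))
    R=cv2.Rodrigues(c["rvec"])[0];print(n,c["mtx"],-R.T@c["tvec"].ravel(),R)
E
```

```text
jog.py
pics
workcell.py
{'time_s': 0.0, 'joints': array([ 1.45970140e+00,  4.08112918e-02,  8.37719487e-02, -4.85325920e-04,
       -1.61548735e+00, -3.33701513e-01]), 'qd': array([-0.00065452, -0.00099344,  0.00034997, -0.00047702,  0.00100969,
       -0.00052916]), 'tau': array([-1.11499305e-04, -3.68211401e+01,  3.47408831e+01,  6.93240792e+00,
       -5.35418512e-03, -1.90150257e-05]), 'position': array([0.25793973, 0.54135153, 0.23025352]), 'tcp_rot': array([ 9.75373233e-01, -2.20558949e-01, -1.44830560e-04,  8.86759374e-04]), 'ft_force': array([0.2701994 , 0.05016742, 0.48864545]), 'ft_torque': array([ 0.00828972, -0.04661067, -0.03107946]), 'grip_force': 0.0, 'opening': 0.0852465334812308}
scene [[396.67217719   0.         256.20319391]
 [  0.         396.67217719 188.44299759]
 [  0.           0.           1.        ]] [ 0.27451909 -0.33865492  1.06142055] [[ 0.77748044 -0.62882725 -0.0100229 ]
 [-0.55216569 -0.67489378 -0.48952165]
 [ 0.30106016  0.38612781 -0.87193354]]
top [[477.02947625   0.         252.37087503]
 [  0.         477.02947625 189.41486671]
 [  0.           0.           1.        ]] [0.31457849 0.15273002 1.40216752] [[-0.29716023 -0.95481916 -0.00402058]
 [-0.92758589  0.28967819 -0.23594694]
 [ 0.22645133 -0.06638461 -0.97175762]]
```

View pics/scene0.png

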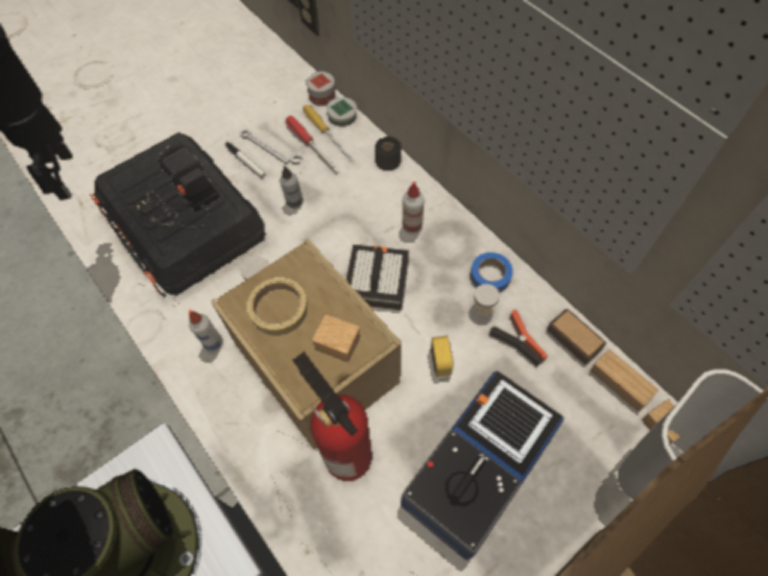

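View pics/top0.png

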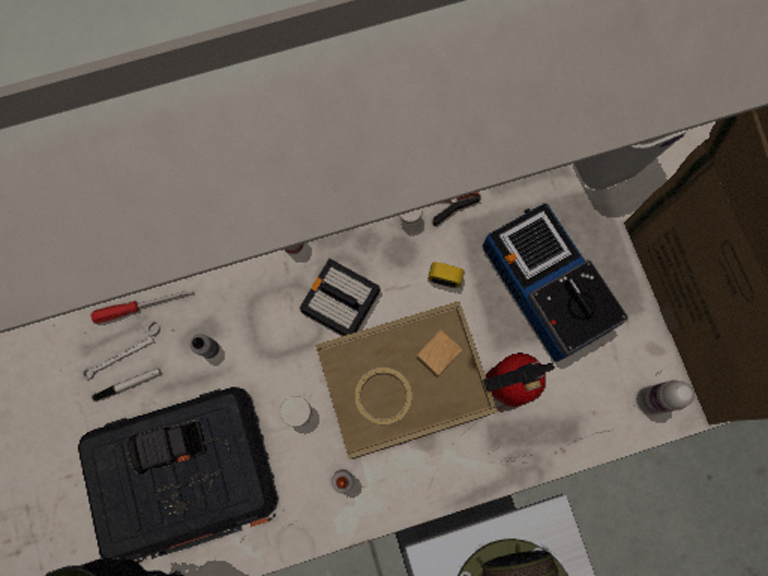

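The scene picture shows the extractor at about (480,465), its pointer aimed between marks near (480,460), and the cassette at (378,275). The top picture shows the cassette at (340,297) with its orange patch at (316,284), and the extractor at (555,280). A crate and a fire extinguisher stand between the robot and both of them.

```bash
cat > h.py <<'E'
import cv2,numpy as np
def crop(r,specs,out,s=5):
    ims=[]
    for n,x,y,w,h in specs:
        c=r.camera(n)["color"][y:y+h,x:x+w]
        ims.append(cv2.resize(c,(w*s,h*s),interpolation=cv2.INTER_CUBIC))
    im=cv2.cvtColor(np.hstack(ims),cv2.COLOR_RGB2BGR)
    cv2.imwrite(out,im)
def ray(c,u,v,z):
    R=cv2.Rodrigues(c["rvec"])[0];t=np.ravel(c["tvec"]);o=-R.T@t
    d=R.T@np.linalg.inv(c["mtx"])@[u,v,1];return o+d*(z-o[2])/d[2]
def proj(c,P):return cv2.projectPoints(np.array(P,float).reshape(-1,3),c["rvec"],c["tvec"],c["mtx"],None)[0][:,0]
E
python3 - <<'E'
from workcell import r
from h import *
crop(r,[("scene",265,243,80,120),("top",320,130,80,115)][:1]*1,"pics/x.png",5)
for n,x,y,w,h,s,o in[("scene",264,244,116,128,4.5,"a"),("top",318,130,104,116,5,"b"),("scene",226,156,56,56,7,"c"),("top",196,168,62,60,6.5,"d")]:
    c=r.camera(n)["color"][y:y+h,x:x+w]
    globals()[o]=cv2.cvtColor(cv2.resize(c,(int(400) if o in"cd" else int(w*s),400 if o in"cd" else int(h*s)),interpolation=cv2.INTER_CUBIC),cv2.COLOR_RGB2BGR)
cv2.imwrite("pics/a.png",a);cv2.imwrite("pics/b.png",b);cv2.imwrite("pics/cd.png",np.hstack([c if False else globals()["c"],d]))
print(a.shape,b.shape)
E
```

```text
Traceback (most recent call last):
ValueError: all the input array dimensions except for the concatenation axis must match exactly, but along dimension 0, the array at index 0 has size 60 and the array at index 1 has size 400
```

View pics/a.png

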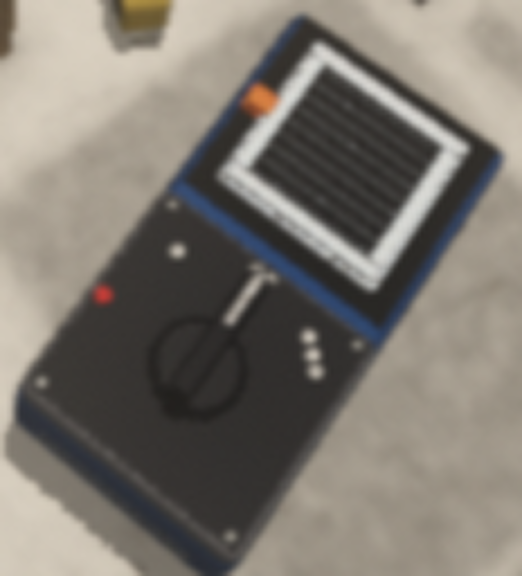

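View pics/b.png

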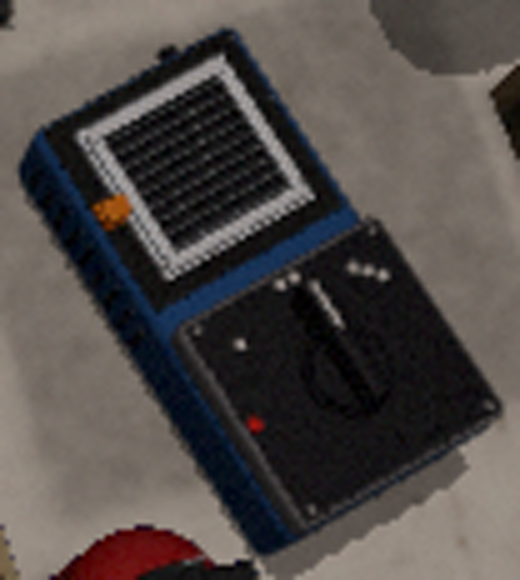

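```bash
python3 - <<'E'
from workcell import r
import cv2,numpy as np
a=r.camera("scene")["color"][156:212,226:282];b=r.camera("top")["color"][168:228,196:256]
cv2.imwrite("pics/cd2.png",cv2.cvtColor(np.hstack([cv2.resize(x,(400,400),interpolation=cv2.INTER_CUBIC) for x in(a,b)]),cv2.COLOR_RGB2BGR))
E
```

```text
(no output)
```

View pics/cd2.png

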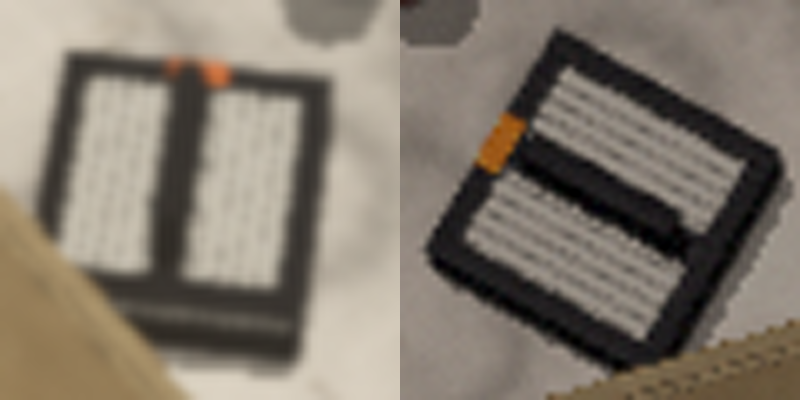

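Both extractor crops show the pointer at the two dots. The red disc is at a(104,295) and b(256,425), and the key is at a(250,97). The cassette crops show the orange patch at c(200,72) and d(100,145), and the bar running from d(127,150) to d(285,245).

```bash
cat > fit.py <<'E'
from workcell import r
from h import *
from scipy.optimize import least_squares
S=r.camera("scene");T=r.camera("top")
q=.0417
ex={'S':(4.5,264,244,[(104,295,-.07,.059,.115),(177,251,-.07+q,q,.115),(313,354,-.07+q,-q,.115),(317,45,.122,.047,.099),(468,150,.122,-.047,.099),(303,15,.14,.07,.085),(503,157,.14,-.07,.085)]),
'T':(5,318,130,[(256,425,-.07,.059,.115),(240,345,-.07+q,q,.115),(369,270,-.07+q,-q,.115),(287,281,-.011,0,.115),(80,133,.122+.002,.049,.097),(222,57,.124,-.049,.097),(313,195,.026,-.049,.097),(172,278,.026,.049,.097)])}
m=.058
ca={'S':(400/56,226,156,[(66,52,-m,m,.044),(332,78,m,m,.044),(200,72,0,m-.003,.044)]),
'T':(400/60,196,168,[(160,30,m,m,.044),(382,155,m,-m,.044),(30,250,-m,m,.044),(127,150,0,.038,.076),(285,245,0,-.038,.076)])}
def fit(mod,cams,g):
    def res(p,full=False):
        o=[]
        for k in cams:
            s,x0,y0,pts=mod[k];a=np.array(pts,float)
            uv=(a[:,:2]+.5)/s-.5+[x0,y0]
            c,sn=np.cos(p[2]),np.sin(p[2])
            P=np.c_[p[0]+c*a[:,2]-sn*a[:,3],p[1]+sn*a[:,2]+c*a[:,3],a[:,4]]
            o.append((proj(S if k=='S' else T,P)-uv))
        return np.vstack(o) if full else np.vstack(o).ravel()
    f=least_squares(res,g,loss='soft_l1');return f.x,res(f.x,True)
for n,mod in(("ex",ex),("ca",ca)):
    for cams in("ST","S","T"):
        best=min((fit(mod,cams,[.5,0 if n=="ex" else .3,y]) for y in(-2,-1,0,1,2,3)),key=lambda t:(t[1]**2).sum())
        print(n,cams,best[0].round(4)); 
        if cams=="ST":print(best[1].round(1).tolist())
E
python3 fit.py
```

```text
ex ST [ 0.5327 -0.2601  0.2157]
[[-0.1, 0.9], [0.2, 1.2], [-0.3, 1.2], [1.1, 0.4], [-0.4, -0.3], [-0.3, -1.4], [2.3, -0.1], [-0.4, 0.1], [-0.1, 0.1], [-0.7, 0.6], [-0.3, 0.4], [-0.6, -0.0], [-0.2, -0.9], [0.3, -0.1], [-0.6, -0.2]]
ex S [ 0.5331 -0.2589  0.2103]
ex T [ 0.5326 -0.261   0.2195]
ca ST [ 0.6279  0.14   -0.8163]
[[-0.1, 0.4], [0.4, 0.9], [-0.2, 0.5], [-0.2, 0.2], [0.7, 0.2], [-0.9, 0.7], [-0.2, -0.5], [-0.9, -2.0]]
ca S [ 0.6298  0.1412 -0.802 ]
ca T [ 0.6273  0.1392 -0.8162]
```

```bash
python3 - <<'E'
from workcell import r
from h import *
S=r.camera("scene");T=r.camera("top")
def tri(a,b):
    P=[c["mtx"]@np.c_[cv2.Rodrigues(c["rvec"])[0],np.ravel(c["tvec"])] for c in(S,T)]
    X=cv2.triangulatePoints(P[0],P[1],(np.array(a,float)+.5)/1.5-.5,(np.array(b,float)+.5)/1.5-.5).ravel();X=X[:3]/X[3]
    return X.round(3), (proj(S,X)[0]-np.array(a)/1.5).round(1)
for n,a,b in[("h1",(300,360),(487,385)),("h2",(350,428),(552,367)),("c1",(308,243),(318,347)),("c2",(400,345),(460,303)),("c3",(216,300),(350,457)),("block",(335,335),(440,352)),("tape",(440,345),(448,270)),("jar",(486,290),(412,214))]:print(n,*tri(a,b))
for p in[(628,222),(705,422),(518,405),(150,290),(585,205)]:print(p,[ray(T,p[0]/1.5,p[1]/1.5,z).round(3) for z in(0,.1,.3)])
for p in[(345,478),(597,505)]:print("S",p,ray(S,p[0]/1.5,p[1]/1.5,0).round(3))
E
```

```text
h1 [ 0.369 -0.03   0.319] [-0.  -0.2]
h2 [ 0.367 -0.139  0.297] [-0.5  0. ]
c1 [0.525 0.202 0.177] [-0.3 -0.1]
c2 [ 0.524 -0.055  0.187] [-0.2 -0.1]
c3 [0.335 0.202 0.185] [-1.7  0.7]
block [0.448 0.01  0.222] [ 0.3 -0.4]
tape [ 0.606 -0.07   0.094] [ 0.2 -0.4]
jar [ 0.737 -0.04   0.097] [-2.1  0.8]
(628, 222) [array([ 0.614, -0.472,  0.   ]), array([ 0.593, -0.427,  0.1  ]), array([ 0.55 , -0.338,  0.3  ])]
(705, 422) [array([ 0.194, -0.461,  0.   ]), array([ 0.202, -0.417,  0.1  ]), array([ 0.22, -0.33,  0.3 ])]
(518, 405) [array([ 0.331, -0.129,  0.   ]), array([ 0.33 , -0.109,  0.1  ]), array([ 0.327, -0.069,  0.3  ])]
(150, 290) [array([0.767, 0.5  , 0.   ]), array([0.735, 0.475, 0.1  ]), array([0.67 , 0.426, 0.3  ])]
(585, 205) [array([ 0.675, -0.401,  0.   ]), array([ 0.649, -0.361,  0.1  ]), array([ 0.598, -0.283,  0.3  ])]
S (345, 478) [ 0.345 -0.127  0.   ]
S (597, 505) [ 0.648 -0.43   0.   ]
```

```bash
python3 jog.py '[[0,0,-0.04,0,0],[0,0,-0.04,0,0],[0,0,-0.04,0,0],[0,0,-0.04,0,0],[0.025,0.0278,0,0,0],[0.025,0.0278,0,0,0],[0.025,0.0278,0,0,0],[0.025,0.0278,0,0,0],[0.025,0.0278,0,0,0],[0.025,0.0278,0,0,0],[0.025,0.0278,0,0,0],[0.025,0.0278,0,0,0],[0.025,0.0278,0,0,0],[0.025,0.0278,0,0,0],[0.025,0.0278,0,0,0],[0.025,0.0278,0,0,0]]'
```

```text
refused: ROWS must be rows parted by semicolons, with the numbers parted by spaces. Nothing was moved.
```

The call was refused and nothing moved: it wants rows parted by semicolons, with the numbers parted by spaces. Same move again in that form.

```bash
python3 jog.py '0 0 -0.04 0 0;0 0 -0.04 0 0;0 0 -0.04 0 0;0 0 -0.04 0 0;0.025 0.0278 0 0 0;0.025 0.0278 0 0 0;0.025 0.0278 0 0 0;0.025 0.0278 0 0 0;0.025 0.0278 0 0 0;0.025 0.0278 0 0 0;0.025 0.0278 0 0 0;0.025 0.0278 0 0 0;0.025 0.0278 0 0 0;0.025 0.0278 0 0 0;0.025 0.0278 0 0 0;0.025 0.0278 0 0 0'; python3 - <<'E'
from workcell import r
from h import *
print(r.get_obs()["joints"])
a,b=[cv2.resize(r.camera(n)["color"],(400,300),interpolation=cv2.INTER_AREA) for n in("scene","top")]
cv2.imwrite("pics/m1.png",cv2.cvtColor(np.hstack([a,b]),cv2.COLOR_RGB2BGR))
E
```

```text
time_s: 1.98
position: [0.3853, 0.1095, 0.3918]
tcp_rot: [0.975, -0.22, 0.0, -0.001]
ft_force: [0.4, 0.0, 0.6]
opening: 0.0003
grip_force: 0.0
[ 7.89871231e-01 -4.06809853e-01 -1.48700479e-03  1.19123958e-04
 -1.97457899e+00  3.36884086e-01]
```

View pics/m1.png

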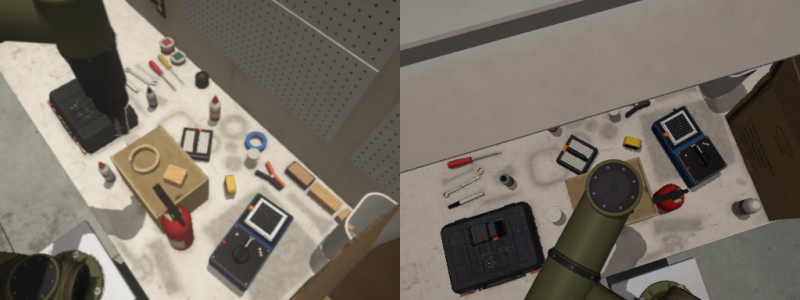

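The picture shows the forearm riding far above the crate and extinguisher, so the way to the selector is clear.

The rows are not in the units I measure in: turns go in shares of 2 rad. I convert before sending: 0.114 rad / 2 = 0.057.

```bash
python3 jog.py '0.0246 0.0271 0 0 0;0.0246 0.0271 0 0 0;0.0246 0.0271 0 0 0;0.0246 0.0271 0 0 0;0.0246 0.0271 0 0 0;0.0246 0.0271 0 0 0;0.0246 0.0271 0 0 0;0.0246 0.0271 0 0 0;0.0246 0.0271 0 0 0;0.0246 0.0271 0 0 0;0.0246 0.0271 0 0 0;0.0246 0.0271 0 0 0;0 0 0 0.057 0;0 0 0 0.057 0;0 0 0 0.057 0;0 0 0 0.057 0;0 0 0.03 0.057 0;0 0 0.03 0.057 0;0 0 0.03 0.057 0;0 0 0.03 0.056 0'
cat > st.py <<'E'
from workcell import r
import numpy as np
def st():
    o=r.get_obs();q=o["tcp_rot"];phi=2*np.arctan2(q[1],q[0]);phi=(phi+np.pi)%(2*np.pi)-np.pi
    return o,np.array(o["position"]),phi
def to(x,y,z):
    o,p,f=st();d=np.array([x,y,z])-p;c,s=np.cos(f),np.sin(f)
    return np.round([d[0]*c+d[1]*s,d[0]*s-d[1]*c,-d[2]],4)
E
python3 - <<'E'
from st import *
o,p,f=st();print(p,f,o["joints"])
A=np.array([.4645,-.275]);ps=.2157;c,s=np.cos(ps),np.sin(ps);d=p[:2]-A;print("local",c*d[0]+s*d[1],-s*d[0]+c*d[1])
E
```

```text
time_s: 3.75
position: [0.5121, -0.3087, 0.2698]
tcp_rot: [0.778, -0.629, 0.0, -0.0]
ft_force: [0.5, 0.6, 0.2]
opening: -0.0
grip_force: 0.0
[ 0.51213128 -0.30868463  0.26983544] -1.3600664329691625 [-2.07681730e-01  4.23447752e-02  1.57250910e-01 -1.33213131e-04
 -1.68547398e+00  4.18396365e-01]
local 0.03931794696553716 -0.04309863301782599
```

Scaled: -0.12 rad / 2 = -0.06.

```bash
python3 jog.py '0 0 0.034 0 0;0 0 0.034 0 0;0 0 0.034 0 0;0 0 0.034 0 0;0 0 0 0 0;-0.012 0 0 0 0;-0.012 0 0 0 0;-0.0048 -0.0018 0 -0.06 0;-0.0048 -0.0018 0 -0.06 0;-0.0048 -0.0018 0 -0.06 0;-0.0048 -0.0018 0 -0.06 0;-0.0048 -0.0018 0 -0.06 0;-0.0048 -0.0018 0 -0.06 0;-0.0048 -0.0018 0 -0.06 0;-0.0048 -0.0018 0 -0.06 0;-0.0048 -0.0018 0 -0.06 0;-0.0048 -0.0018 0 -0.06 0;-0.0048 -0.0018 0 -0.06 0;-0.0048 -0.0018 0 -0.06 0;0 0 0 0 0'
python3 - <<'E'
from st import *
o,p,f=st();print(p,f,o["ft_torque"])
A=np.array([.4645,-.275]);ps=.2157;c,s=np.cos(ps),np.sin(ps);d=p[:2]-A;print("local",c*d[0]+s*d[1],-s*d[0]+c*d[1])
E
```

```text
time_s: 5.42
position: [0.4798, -0.236, 0.139]
tcp_rot: [0.999, 0.045, 0.003, 0.001]
ft_force: [0.5, 0.9, -0.5]
opening: -0.0002
grip_force: 0.0
[ 0.47979703 -0.23597715  0.13897061] 0.09051607729442601 [-0.00676157 -0.04542819 -0.03926923]
local 0.023294662874749003 0.03484452136078185
```

Scaled: 0.124 rad / 2 = 0.062.

```bash
python3 jog.py '0.03 0 0 0 0.085;0 0 -0.04 0 0.085;0 0 -0.04 0.062 0.085;0 0 -0.04 0.062 0.085;0 0 -0.04 0.062 0.085;0 0 -0.04 0.062 0.085;0 0 0 0.062 0.085;0 0 0 0.062 0.085;0 0 0 0.062 0.085;0 0 0 0.062 0.085;0 0 0 0.062 0.085;0 0 0 0.062 0.085;0 0 0 0.062 0.085;0 0 0 0.062 0.085;0 0 0 0.062 0.085;0 0 0 0.062 0.085;0 0 0 0.062 0.085;0 0 0 0.062 0.085;0 0 0 0.062 0.085;0 0 0 0.062 0.085'
python3 - <<'E'
from st import *
o,p,f=st();print(p,f,o["joints"],to(.628,.14,.25))
E
```

```text
time_s: 7.08
position: [0.509, -0.2338, 0.3378]
tcp_rot: [-0.473, 0.881, -0.001, 0.001]
ft_force: [0.6, 0.3, -1.0]
opening: 0.085
grip_force: 0.0
[ 0.50896766 -0.23379575  0.33775347] -2.1568914986970267 [-7.17072433e-02 -3.09897122e-02  2.08532750e-01  6.80858632e-04
 -1.80693228e+00 -5.14227522e-01] [-0.3773  0.1076  0.0878]
```

Scaled: 0.115 rad / 2 = 0.0575.

```bash
python3 jog.py '0 0 0 0.0575 0.085;0 0 0 0.0575 0.085;-0.0312 0.0174 0 0 0.085;-0.0312 0.0174 0 0 0.085;-0.0312 0.0174 0 0 0.085;-0.0312 0.0174 0 0 0.085;-0.0312 0.0174 0 0 0.085;-0.0312 0.0174 0 0 0.085;-0.0312 0.0174 0 0 0.085;-0.0312 0.0174 0 0 0.085;-0.0312 0.0174 0 0 0.085;-0.0312 0.0174 0 0 0.085;-0.0312 0.0174 0 0 0.085;0 0 0.03 0 0.085;0 0 0.03 0 0.085;0 0 0.03 0 0.085'
python3 - <<'E'
from st import *
from h import *
o,p,f=st();print(p,f,o["joints"],to(.628,.14,.15))
# subpixel mark centroids + selector picture
for n,(x,y,w,h) in(("scene",(264,284,84,84)),("top",(350,176,80,64))):
    c=r.camera(n)["color"];im=c[y:y+h,x:x+w]
    cv2.imwrite(f"pics/{n}1.png",cv2.cvtColor(cv2.resize(im,(400,400*h//w),interpolation=cv2.INTER_CUBIC),cv2.COLOR_RGB2BGR))
a=cv2.imread("pics/scene1.png");b=cv2.imread("pics/top1.png");b=cv2.copyMakeBorder(b,0,400-b.shape[0],0,0,0);cv2.imwrite("pics/sel1.png",np.hstack([a,b]))
E
```

```text
time_s: 8.42
position: [0.6243, 0.1433, 0.2464]
tcp_rot: [-0.372, 0.928, 0.0, 0.002]
ft_force: [0.1, 0.2, 0.4]
opening: 0.0849
grip_force: 0.0
[0.62426978 0.14328622 0.24640674] -2.379344866277811 [ 5.37720960e-01  1.47239935e-01  2.26454985e-01  5.00416460e-04
 -1.64646986e+00 -1.34623078e+00] [-0.0004 -0.005   0.0964]
```

View pics/sel1.png

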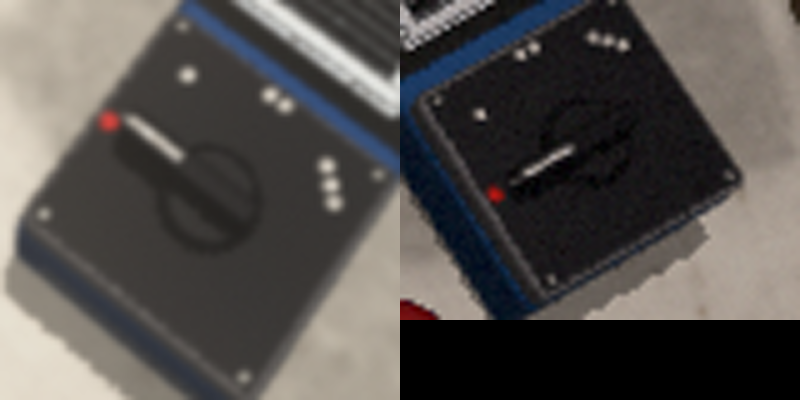

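The selector now points at the red disc: left (128,118) and right (512,183), beside red at (495,194). Next is the grasp on the carrying bar.

Scaled: 0.008 rad / 2 = 0.004.

```bash
python3 jog.py '0 -0.005 0.0144 0.004 0.085;0 0 0.036 0 0.085;0 0 0.036 0 0.085;0 0 0.036 0 0.085;0 0 0.036 0 0.085;0 0 0.018 0 0.085;0 0 0.018 0 0.085;0 0 0 0 0;0 0 0 0 0;0 0 0 0 0;0 0 0 0 0;0 0 0 0 0;0 0 0 0 0;0 0 0 0 0;0 0 0 0 0'
```

```text
time_s: 9.77
position: [0.6282, 0.1382, 0.0527]
tcp_rot: [-0.369, 0.929, -0.0, 0.001]
ft_force: [-0.9, -0.2, 6.1]
opening: 0.0133
grip_force: 59.8
```

```bash
cat > fit2.py <<'E'
from fit import *
q=.0417
ex2={'S':(400/84,264,284,[(110,121,-.07,.059,.115),(188,75,-.07+q,q,.115),(278,100,-.011,0,.115),(331,185,-.07+q,-q,.115)]),
'T':(5,350,176,[(95,194,-.07,.059,.115),(81,114,-.07+q,q,.115),(128,51,-.011,0,.115),(208,41,-.07+q,-q,.115)])}
for cams in("ST","S","T"):
    x,e=fit(ex2,cams,[.533,-.26,.216]);print("marks",cams,x.round(4),e.round(1).tolist())
E
python3 fit2.py|grep marks; python3 -c "
from st import *
o,p,f=st();print(p,f,o['opening'],o['grip_force'],o['ft_force'])"
```

```text
marks ST [ 0.5341 -0.2594  0.2173] [[0.2, 0.5], [0.2, 0.6], [0.2, 0.7], [-0.0, 0.4], [-0.5, -0.1], [-0.7, -0.0], [-0.9, 0.0], [-0.9, 0.0]]
marks S [ 0.5347 -0.2582  0.2188] [[0.1, -0.0], [0.1, 0.1], [0.0, 0.2], [-0.2, -0.2]]
marks T [ 0.5334 -0.2616  0.2113] [[0.1, -0.1], [0.0, -0.1], [-0.1, 0.0], [-0.1, 0.1]]
[0.62820479 0.13817634 0.05263471] -2.3845549274261373 0.012311783180650161 59.83100473880768 [-0.39203053  0.68784946  6.40956667]
```

Scaled: -0.114 rad / 2 = -0.057.

```bash
python3 jog.py '0 0 -0.01 0 0;0 0 -0.03 0 0;0 0 -0.034 0 0;0 0 -0.034 0 0;0 0 -0.034 0 0;0 0 -0.034 0 0;0 0 -0.028 0 0;0.0252 -0.0239 0 0 0;0.0252 -0.0239 0 0 0;0.0252 -0.0239 0 0 0;0.0252 -0.0239 0 0 0;0.0252 -0.0239 0 0 0;0.0252 -0.0239 0 0 0;0.0252 -0.0239 0 0 0;0.0252 -0.0239 0 0 0;0.0252 -0.0239 0 0 0;0.0252 -0.0239 0 0 0;0.0252 -0.0239 0 0 0'; python3 jog.py '0 0 0 -0.057 0;0 0 0 -0.057 0;0 0 0 -0.057 0;0 0 0 -0.057 0;0 0 0 -0.057 0;0 0 0 -0.057 0;0 0 0 -0.057 0;0 0 0 -0.057 0;0 0 0 -0.057 0;0 0 0 0 0'
python3 - <<'E'
from st import *
from h import *
o,p,f=st();print(p,f,o["opening"],o["joints"],to(.6076,-.2451,.183))
a,b=[r.camera(n)["color"] for n in("scene","top")]
a=cv2.resize(a[200:370,280:410],(458,600),interpolation=cv2.INTER_CUBIC);b=cv2.resize(b[100:240,310:390],(342,600),interpolation=cv2.INTER_CUBIC)
cv2.imwrite("pics/h1.png",cv2.cvtColor(np.hstack([a,b]),cv2.COLOR_RGB2BGR))
E
```

```text
time_s: 11.37
position: [0.6055, -0.2449, 0.254]
tcp_rot: [-0.369, 0.929, 0.001, -0.001]
ft_force: [1.6, -0.7, -3.6]
opening: 0.013
grip_force: 59.0
time_s: 12.2
position: [0.6059, -0.2432, 0.2539]
tcp_rot: [0.779, -0.627, -0.001, 0.0]
ft_force: [0.6, 0.5, -3.7]
opening: 0.0129
grip_force: 59.2
[ 0.60592727 -0.24323621  0.25386754] -1.3548061485728793 0.012857753739273448 [-7.64709480e-02  1.88195211e-01  2.86426402e-01 -7.68790761e-04
 -1.67143115e+00  2.92384809e-01] [ 0.0022 -0.0012  0.0709]
```

View pics/h1.png

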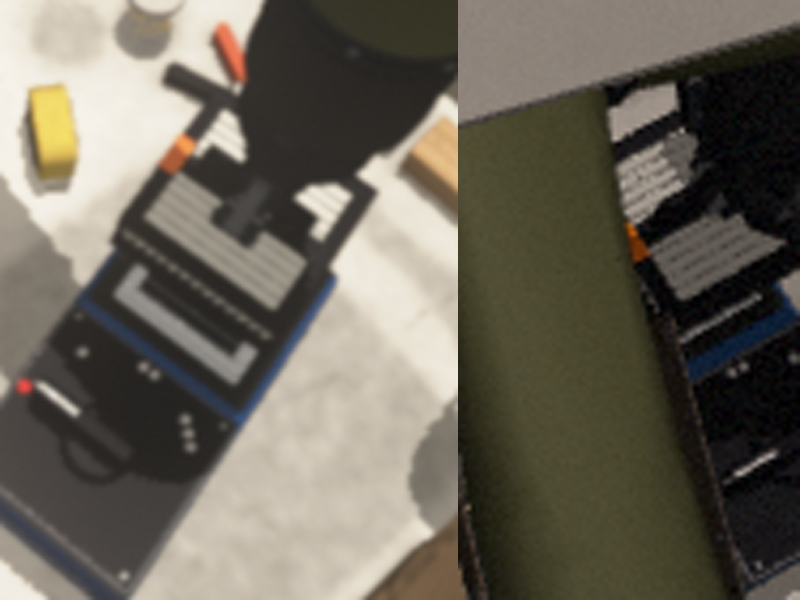

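The hover picture shows the cassette over the deck the right way round: orange patch at (180,155), key side on the left, back-right frame corner at about (376,190). The selector is still at red.

```bash
python3 - <<'E'
from st import *
from h import *
o,p,f=st();S=r.camera("scene");ps=f+np.pi/2;c,s=np.cos(ps),np.sin(ps)
def P(x,y,z):return[p[0]+c*x-s*y,p[1]+s*x+c*y,p[2]-.0527+z]
pts=[(.011,.058,.044),(-.011,.058,.044),(-.058,.058,.044),(-.058,-.058,.044),(.058,-.058,.044),(-.058,.058,0),(-.058,-.058,0)]
im=S["color"];uv=proj(S,[P(*q) for q in pts])
print(((uv-[280,200]+.5)*3.527-.5).round(0).tolist())
big=cv2.resize(im[225:300,300:395],(760,600),interpolation=cv2.INTER_CUBIC)
for u,v in uv: cv2.circle(big,(int((u-300+.5)*8-.5),int((v-225+.5)*8-.5)),3,(0,255,0),-1)
cv2.imwrite("pics/h2.png",cv2.cvtColor(big,cv2.COLOR_RGB2BGR))
E
```

```text
[[187.0, 142.0], [167.0, 168.0], [123.0, 225.0], [289.0, 347.0], [390.0, 198.0], [115.0, 248.0], [273.0, 365.0]]
```

View pics/h2.png

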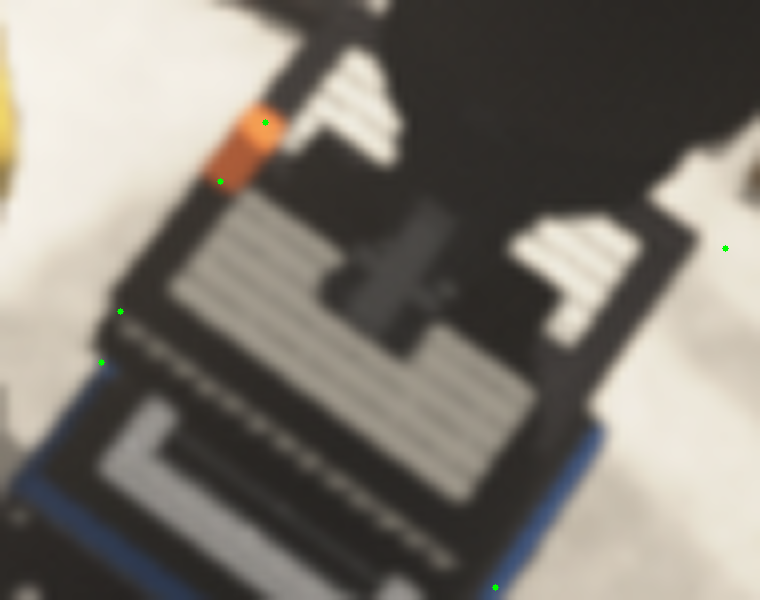

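```bash
python3 - <<'E' | grep R
from fit import *
from st import st
o,p,f=st();z=p[2]-.0527;m=.058
pts=[(243,105,.011,m,z+.044),(205,172,-.011,m,z+.044),(698,237,m,-m,z+.044),(112,295,-m,m,z+.044),(95,348,-m,m,z)]
for k in(pts,pts[:3],pts[:2]+pts[3:]):
    x,e=fit({'S':(8,300,225,k)},'S',[.606,-.243,.216]);print("R",x.round(4),e.round(1).tolist())
    d=np.array([.6079,-.2419])-x[:2];c,s=np.cos(.2165),np.sin(.2165)
    print("R world move",d.round(4),"local",(c*d[0]+s*d[1]).round(4),(-s*d[0]+c*d[1]).round(4),"cas-TCP local",(c*(x[0]-p[0])+s*(x[1]-p[1])).round(4),(-s*(x[0]-p[0])+c*(x[1]-p[1])).round(4))
E
```

```text
R [ 0.6055 -0.2378  0.2118] [[0.8, 0.5], [-0.1, -0.5], [1.3, -0.5], [-0.8, 0.3], [-1.0, 0.1]]
R world move [ 0.0024 -0.0041] local 0.0014 -0.0046 cas-TCP local 0.0006 0.0057
R [ 0.6039 -0.237   0.2054] [[0.1, 0.6], [-0.8, -0.5], [0.5, -0.1]]
R world move [ 0.004  -0.0049] local 0.0029 -0.0056 cas-TCP local -0.0009 0.0068
R [ 0.6083 -0.2362  0.2529] [[0.5, -0.1], [-0.1, -0.9], [-0.1, 0.5], [-0.3, 0.3]]
R world move [-0.0004 -0.0057] local -0.0016 -0.0055 cas-TCP local 0.0036 0.0067
```

```bash
python3 jog.py '0.0032 -0.0018 0 0 0;0 0 0.03 0 0;0 0 0.03 0 0;0 0 0.025 0 0;0 0 0.01 0 0;0 0 0 0 0;0 0 0 0 0'; python3 jog.py '0 0 0.003 0 0;0 0 0.003 0 0;0 0 0 0 0;0 0 0 0 0'
```

```text
time_s: 13.03
position: [0.609, -0.2468, 0.1609]
tcp_rot: [0.778, -0.628, 0.0, 0.0]
ft_force: [0.3, -0.6, -3.0]
opening: 0.0125
grip_force: 59.2
time_s: 13.37
position: [0.609, -0.2463, 0.1546]
tcp_rot: [0.778, -0.628, 0.0, -0.0]
ft_force: [-0.2, -0.1, -3.8]
opening: 0.013
grip_force: 59.2
```

```bash
for i in 1; do python3 jog.py '0 0 0.002 0 0;0 0 0.002 0 0;0 0 0.0015 0 0;0 0 0 0 0'; done
```

```text
time_s: 13.7
position: [0.6086, -0.2462, 0.1478]
tcp_rot: [0.778, -0.628, -0.0, 0.0]
ft_force: [-0.0, 0.3, -3.7]
opening: 0.0126
grip_force: 59.2
```

```bash
python3 jog.py '0 0 0.0015 0 0;0 0 0.0015 0 0;0 0 0 0 0'
```

```text
time_s: 13.95
position: [0.6087, -0.2462, 0.1449]
tcp_rot: [0.778, -0.628, -0.0, 0.0]
ft_force: [-0.2, 0.8, -4.3]
opening: 0.0125
grip_force: 59.2
```

```bash
python3 jog.py '0 0 0.0015 0 0;0 0 0.0015 0 0;0 0 0 0 0'
```

```text
time_s: 14.2
position: [0.6086, -0.2462, 0.142]
tcp_rot: [0.778, -0.628, -0.0, 0.0]
ft_force: [0.6, 0.6, -3.2]
opening: 0.0129
grip_force: 59.2
```

```bash
python3 jog.py '0 0 0.0015 0 0;0 0 0.001 0 0;0 0 0 0 0'
```

```text
time_s: 14.45
position: [0.6087, -0.2462, 0.1396]
tcp_rot: [0.778, -0.628, -0.0, 0.0]
ft_force: [0.5, -0.3, -3.8]
opening: 0.0128
grip_force: 59.2
```

```bash
python3 jog.py '0 0 0.001 0 0;0 0 0.0005 0 0;0 0 0 0 0'
```

```text
time_s: 14.7
position: [0.6087, -0.2463, 0.1383]
tcp_rot: [0.778, -0.628, -0.0, 0.0]
ft_force: [-0.2, -0.1, -3.0]
opening: 0.0129
grip_force: 59.2
```

```bash
python3 jog.py '0 0 0.0005 0 0;0 0 0.0005 0 0;0 0 0 0 0'
```

```text
time_s: 14.95
position: [0.6089, -0.2464, 0.1377]
tcp_rot: [0.778, -0.628, 0.0, 0.0]
ft_force: [0.2, 0.1, -3.2]
opening: 0.0127
grip_force: 59.4
```

```bash
python3 jog.py '0 0 0.0005 0 0;0 0 0.0005 0 0;0 0 0 0 0'
```

```text
time_s: 15.2
position: [0.6089, -0.2464, 0.1377]
tcp_rot: [0.778, -0.628, 0.001, -0.0]
ft_force: [-1.6, 1.8, 3.5]
opening: 0.0128
grip_force: 60.2
```

```bash
python3 jog.py '0 0 0.0005 0 0;0 0 0.0005 0 0;0 0 0 0 0'
```

```text
time_s: 15.45
position: [0.6089, -0.2464, 0.1377]
tcp_rot: [0.778, -0.628, 0.001, -0.0]
ft_force: [-5.1, 3.7, 8.0]
opening: 0.0126
grip_force: 60.8
```

It seated at exactly the expected height with light contact. Releasing.

```bash
python3 jog.py '0 0 -0.001 0 0;0 0 0 0 0.05;0 0 0 0 0.05;0 0 0 0 0.05;0 0 0 0 0.05;0 0 0 0 0.05;0 0 0 0 0.05;0 0 -0.02 0 0.05;0 0 -0.035 0 0.05;0 0 -0.04 0 0.05;0 0 -0.02 0 0.05'
python3 - <<'E'
from st import *
from h import *
o,p,f=st();print(p,f,o["opening"],to(.465,-.2745,.25))
a=r.camera("scene")["color"][235:360,262:387]
cv2.imwrite("pics/p1.png",cv2.cvtColor(cv2.resize(a,(600,600),interpolation=cv2.INTER_CUBIC),cv2.COLOR_RGB2BGR))
E
```

```text
time_s: 16.37
position: [0.6093, -0.2471, 0.2571]
tcp_rot: [0.778, -0.628, 0.003, -0.001]
ft_force: [-0.2, 0.0, 1.6]
opening: 0.0497
grip_force: 0.0
[ 0.60933311 -0.24713418  0.25710183] -1.3590724669963126 0.04971855322421136 [-0.0036  0.1469  0.0071]
```

View pics/p1.png

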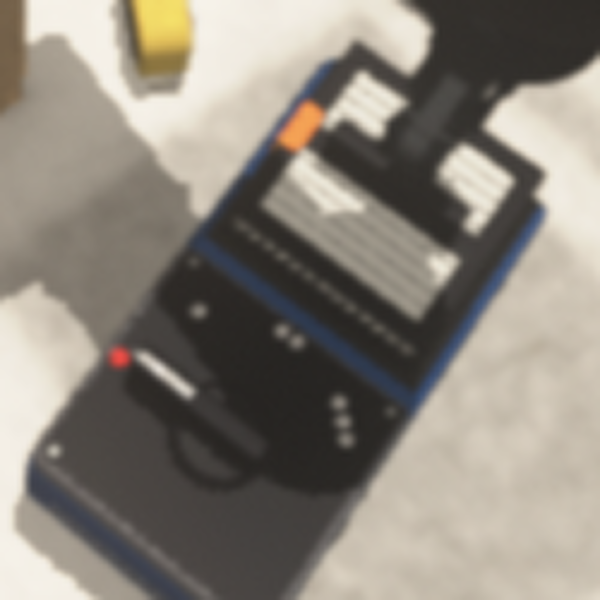

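The cassette sits level and centred, with the patch at (302,126) over the key side and the selector still at red (120,357). Next I push the pointer clockwise.

The rows are not in the units I measure in: turns go in shares of 2 rad. I convert before sending: -0.121 rad / 2 = -0.0605.

```bash
python3 jog.py '-0.0069 0.0319 0 0 0;-0.0069 0.0319 0 0 0;-0.0069 0.0319 0 0 0;-0.0069 0.0319 0 0 0;-0.0069 0.0319 0 0 0;-0.0069 0.0319 0 0 0;0 0 0 -0.0605 0;0 0 0 -0.0605 0;0 0 0 -0.0605 0;0 0 0 -0.0605 0;0 0 0 -0.0605 0;0 0 0 -0.0605 0;0 0 0 -0.0605 0;0 0 0 -0.0605 0;0 0 0 -0.0605 0;0 0 0 -0.0605 0;0 0 0 -0.0605 0;0 0 0 -0.0605 0;0 0 0 -0.0605 0;0 0 0 0 0'
python3 - <<'E'
from st import *
o,p,f=st();print(p,f,o["opening"],o["joints"],to(.4136,-.2472,.137))
E
```

```text
time_s: 18.08
position: [0.4129, -0.2461, 0.2514]
tcp_rot: [0.994, 0.109, 0.0, 0.0]
ft_force: [0.1, -0.1, 0.0]
opening: -0.0001
grip_force: 0.0
[ 0.41294918 -0.2460653   0.25139846] 0.21848796323491726 -6.26478844745176e-05 [-1.16242566e-01 -2.77390216e-01 -1.68945379e-01  3.03654815e-05
 -1.67909042e+00  1.90553014e+00] [0.0004 0.0012 0.1144]
```

Scaled: 0.12 rad / 2 = 0.06.

```bash
python3 jog.py '0 0.001 0.038 0 0;0 0 0.038 0 0;0 0 0.038 0 0;0 0 0 0 0;0.013 0 0 0 0;0.013 0 0 0 0;0.0047 -0.0018 0 0.06 0;0.0047 -0.0018 0 0.06 0;0.0047 -0.0018 0 0.06 0;0.0047 -0.0018 0 0.06 0;0.0047 -0.0018 0 0.06 0;0.0047 -0.0018 0 0.06 0;0.0047 -0.0018 0 0.06 0;0.0047 -0.0018 0 0.06 0;0.0047 -0.0018 0 0.06 0;0.0047 -0.0018 0 0.06 0;0.0047 -0.0018 0 0.06 0;0.0047 -0.0018 0 0.06 0;0 0 0 0 0'
python3 jog.py '-0.015 0 0 0 0;-0.015 0 0 0 0;0 0 -0.035 0 0;0 0 -0.035 0 0;0 0 -0.035 0 0;-0.035 0 -0.035 0 0;-0.035 0 -0.035 0 0;-0.03 0 0 0 0;0 0 0 0 0'
python3 - <<'E'
from st import *
from h import *
o,p,f=st();print(p,f)
a=r.camera("scene")["color"];b=r.camera("top")["color"]
a=cv2.resize(a[235:360,262:387],(400,400),interpolation=cv2.INTER_CUBIC);b=cv2.resize(b,(400,300),interpolation=cv2.INTER_AREA)
b=cv2.copyMakeBorder(b,0,100,0,0,0)
cv2.imwrite("pics/f1.png",cv2.cvtColor(np.hstack([a,b]),cv2.COLOR_RGB2BGR))
E
```

```text
time_s: 19.67
position: [0.4949, -0.2467, 0.1398]
tcp_rot: [0.816, -0.578, 0.001, -0.0]
ft_force: [0.1, -0.8, -0.1]
opening: -0.0001
grip_force: 0.0
time_s: 20.42
position: [0.4531, -0.1314, 0.3066]
tcp_rot: [0.819, -0.573, 0.003, -0.003]
ft_force: [0.7, -0.1, 0.3]
opening: 0.0
grip_force: 0.0
[ 0.45312736 -0.13144943  0.30658816] -1.2208873340160942
```

View pics/f1.png

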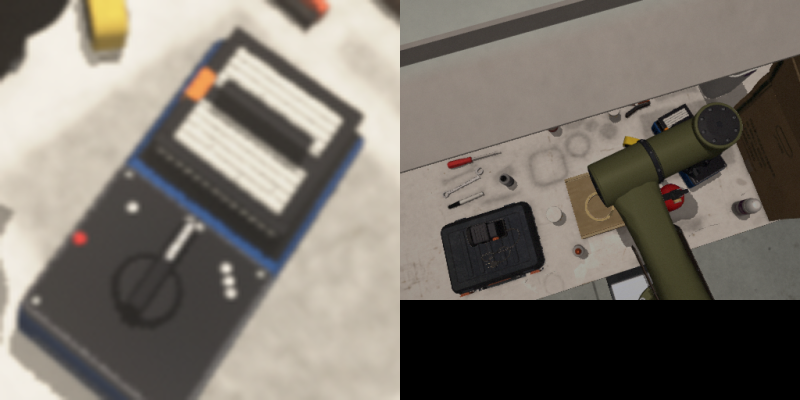

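The pointer lies over the two dots, as it did at the start, the cassette is flush on the deck and the gripper is clear. Handing in.

```bash
python3 -c "
from workcell import r
print(r.close_job())"
```

```text
the job is handed in; nothing more can be done
None
```

The job is handed in: I turned the selector to off, set the cassette fully home over the key with light contact, and turned the selector to two dots, with the final picture showing the pointer over that mark and the gripper clear.

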